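# Shift the test rig's gate selector to engaged

## Robot

A 6-joint arm with a two-finger parallel gripper is mounted at the origin on the work surface. World frame = base frame: x ahead of the robot, y to its left, z up, the work surface at z = 0. Lengths are in mm, angles in rad, forces in N, time in s.
With the tool pointing down it reaches from about 275 to 750 mm from the base axis. Payload 10.2 kg.
Tool frame: the origin (TCP) lies midway between the tips of the shut fingers; the grasp point (between the pads) lies 19 mm behind it; z points along the fingers, x is the direction in which the jaws open and shut, and the axes are right-handed (so a half turn about z gives the same grasp; the last joint's range is limited). The gripper opens to 85 mm and grips with 20 to 120 N. Pads are 22 mm wide; open, the fingers measure 114 mm over their backs; the gripper's body (76 mm by 85 mm) begins 54 mm behind the grasp point. The pads swing forward as they close: fully open they stand 13 mm farther back than shut.
Start: joints at [-1.344, 0.313, 1.498, -0, 1.331, -0.223], TCP at [228.251, -472.792, 231.294] pointing down, gripper open.
Joint ranges: [-2.94, 2.94], [-0.97, 2.17], [0.19, 2.56], [-1.23, 4.37], [0.02, 3.11], [-2.88, 2.88]. Speed limits (rad/s): [2.39, 2.39, 3.01, 3.14, 3.14, 3.14].

## Interface

Orientations are given as a 3x3 rotation matrix whose columns are the frame's x, y, z axes.
In Python, from plant import ctrl, imaging, models gives the robot as it stands.
- The arm moves only by the tool jog_arm, never from a script. Its argument "commands" is a list that holds one entry, the list of rows, each a list of 6 numbers: the shift along the world's x, y, z in cm, then the turn, a rotation vector about the world's x, y, z in rad. A call has 1 to 12 rows; each row is the pose to reach, as a shift and turn from the pose commanded when the call began; what a row does not reach only later rows make up. A row lasts 1/12 s, in which the tool goes at most 41.7 mm and 7.16 degrees, less where a joint would pass 70% of its speed; a pose out of reach is approached as far as the arm can. A call with a gripper value outside its range is refused whole. "hand" is the finger opening in cm, from 0 to 8.54, set as the call begins (left out, the last holds). The fingers move at their own pace and stop on an object; "newtons" is the grip in N (left out, the last holds). Time passes only in rows, so rows that repeat a pose let the fingers close. It gives the time, the measured TCP pose, the force and the opening at its end, in the units of the state.
- ctrl.sense(): the state, without advancing time (a new reading comes with each control period).
- imaging.grab_frame(name): name is "side" or "top" or "wrist"; returns a dict with "color" (400x640x3 uint8, red, green, blue), "z_map" (400x640 float32, mm along the optical axis (not along the pixel's ray), 0 where there is no reading), "camera_matrix" (3x3 intrinsics, pixels), "xyz" and "rotation" of the camera in the world; the wrist camera has in their place "mount" (4x4, takes a point from camera to tool coordinates, whose origin is the TCP and whose axes are the tool frame's). Camera axes: x right, y down, z forward; pixel columns grow to the right and rows downward; lengths in mm; the calibration is good to about 2 mm. A picture is of the moment at which its call begins: read the wrist's pose just before it.
- ctrl.sign_off(): hands the job in, once; it reports no verdict.
Trained networks look in the newest picture that a camera, given by its name, has taken for a name from the list of things; names that differ only in an ending like _2 or _b are one class to them, and where a whole thing is asked for, a point or a joint stands for the part that bears it (a point fixed in the world has none). Each returns a list of dicts, best first, with "confidence" (0 to 1); they miss things now and then, are a little off and sometimes report something else, mostly with a low value. They report only what shows in the picture. A call takes as long as a camera call.
- models.recognise(camera, target): "location" ([x, y, z] in mm, in the coordinates of the camera as it stood for that picture, good to about 4 mm: the middle of the surface that is visible of it).
- models.pinpoint(camera, target): "location" ([x, y, z] in mm, in the coordinates of the camera as it stood for that picture, good to about 4 mm: a listed point, or the origin of a listed thing).
The state is a dict: "time_s": time; "joint_positions": joint angles; "joint_velocities": joint speeds; "tau": joint torques, N m; "tcp_pos": TCP position; "ee_rot": TCP orientation; "contact_force": force on the tool from outside, world axes, zero at the start; "torque": the same for the moment, N m; "width": opening from 0.0 (shut) to 1.0 (fully open).
Only numpy, scipy, OpenCV 4.12 (cv2) and the standard library are available. Lean on these libraries where they do the work, as an engineer would, in place of code of your own. Each camera call takes 0.05 s, during which the arm holds its last target.

## Task

Engage the motor test rig's drive: with the fingertips, gently push the red selector knob along the long leg of the L-shaped slot to the corner, then round the corner and along the short leg until it is fully home at the end with the green dot. Only push the knob from the side: do not pinch it or pull it up. Leave the loose things around it where they are, and finish with the hand clear of the knob.

Things in the scene. Friction and masses are not known exactly. Their poses are not given: they have to be found in the camera images.
- gate: the gate selector: a fixed dark box 270 x 200 mm (its own x by y), origin at the centre of its underside, with an aluminium gate plate whose top is 60 mm above the bench. An L slot 16 mm wide in it runs from (-70,-30) mm along +x to the corner (10,-30), then along +y to home (10,30). A blue terminal block on the plate, 35 mm high, spans x 100 to 130, y 10 to 80 mm
- slot_start (a point): centre of the slot's start end (end of the long leg, by the white dot), on the plate's top face
- slot_corner (a point): centre of the slot's corner, on the plate's top face
- slot_home (a point): centre of the slot's home end (end of the short leg, by the green dot), on the plate's top face
- knob_mid (a point): centre of the red knob, round, upright, 34 mm across, spanning 74 to 116 mm above the bench (this point: 95 mm). Its 12 mm pin runs in the slot with 2 mm play each side and turns the corner only within 2 mm of the long leg's end line. It slides with about 2.5 N of friction, stays where it is left, and meets solid stops at the leg ends
- shift_long (a joint): how far the knob has gone along the long leg, m: 0 at the start end, 0.080 on the centre line of the short leg (stops at -0.002 and 0.082); starts between 0 and 0.030
- shift_short (a joint): how far the knob has gone along the short leg, m: 0 at the corner's centre line, 0.060 at the home end (stops at -0.002 and 0.062)
- knob (a joint): how far the knob is pulled up, m: 0 when down, as it must stay. It is held down only by its weight and a light spring (about 5 N together); pulled up 10 mm or more its pin leaves the slot, which is not allowed
- bearing: a bearing, a steel ring 34 mm across and 12 mm high, lying on the gate plate; its origin is the centre of its underside; loose, to be left alone
- coupling: a brass shaft coupling, a round stub 28 mm across and 32 mm high, standing on the gate plate; its origin is the centre of its underside; loose, to be left alone
- screwdriver: a screwdriver lying on the bench beside the selector; its origin is on its underside; loose, to be left alone
- wrench: an open-ended wrench lying on the bench; its origin is on its underside; loose, to be left alone
- mug: a blue mug, 80 mm across and 95 mm high, on the bench; its origin is the centre of its underside; loose, to be left alone
- jar: an amber jar, 64 mm across and 85 mm high, on the bench; its origin is the centre of its underside; loose, to be left alone

How it is judged:
By the outcome, as a careful person would: the job done as asked, in the order asked, and still so for the second after the job is handed in, with the robot touching nothing.
It also fails if it takes over 45 s, if anything falls off the work surface, if the arm or the gripper's body presses on something with over 40 N, if the wrist force passes 120 N, or if a joint passes its speed limit or range.

## Working session

There is one attempt and no reset: what is moved stays moved. The work goes in short steps, Python scripts to look and compute and a tool call to move; the robot and the scene stay as the last step left them, time stands still between calls to the robot, and variables do not carry over. Pictures are saved under pics/ and viewed, and the job is handed in when it is done.

Besides the shell and the picture viewer there is one more tool, called as a command line: name --argument value ..., lists and objects as JSON in quotes. jog_arm: Moves the arm, as the interface text tells. Its arguments: {"type":"object","properties":{"commands":{"type":"array"},"hand":{"type":"number"},"newtons":{"type":"number"}},"required":["commands"]}

```bash
mkdir -p pics
cat > h.py <<'E'
import numpy as np, cv2
from plant import ctrl, imaging, models
def toworld(f,p): return np.array(f["rotation"])@np.array(p)+np.array(f["xyz"])
E
python3 - <<'E'
from h import *
s=ctrl.sense(); print(s["time_s"],s["tcp_pos"],s["ee_rot"],s["width"])
for c in ["top","side"]:
    f=imaging.grab_frame(c); cv2.imwrite(f"pics/{c}0.png",f["color"][:,:,::-1])
    np.savez(f"{c}0.npz",**f)
    print(c,f["xyz"])
    for t in ["gate","slot_start","slot_corner","slot_home","knob_mid","bearing","coupling","screwdriver","mug","jar","wrench"]:
        r=models.pinpoint(c,t)
        for q in r[:2]: print(t,round(q["confidence"],2),toworld(f,q["location"]).round(1))
E
```

```text
0.0 [ 228.20494206 -472.52839927  230.71707507] [[ 4.34823988e-01 -9.00515418e-01 -2.84740540e-04]
 [-9.00514525e-01 -4.34823970e-01  1.30639409e-03]
 [-1.30024003e-03 -3.11638496e-04 -9.99999106e-01]] 1.0003985641531692
top [ 334.0407275     8.16196277 1271.62644764]
gate 0.91 [552.2 102.8   1.1]
slot_start 0.59 [472.7  95.   59.8]
slot_corner 0.67 [547.5  66.4  56.6]
slot_corner 0.26 [499.9 184.5  56.8]
slot_home 0.78 [570.9 126.9  56.5]
slot_home 0.32 [493.3  89.3  93.3]
knob_mid 0.63 [491.7  94.9  93. ]
knob_mid 0.22 [616.4 446.8  -1.8]
bearing 0.49 [501.9 181.2  58.8]
coupling 0.55 [626.8   3.5  62.7]
coupling 0.29 [573.1 126.5  59.6]
screwdriver 0.89 [484.2 -38.4  -1.7]
mug 0.88 [ 649.  -410.2    1.1]
mug 0.37 [543.   65.2  61. ]
jar 0.96 [614.5 446.9   0.9]
jar 0.32 [628.8   3.7  62.8]
wrench 0.79 [420.2 442.6   0.8]
wrench 0.5 [614.1 444.9  -2.1]
side [  346.98485754 -1101.83960392   861.80831592]
gate 0.82 [ 5.481e+02  1.001e+02 -2.000e-01]
gate 0.2 [609.8 445.6  -2.9]
slot_start 0.88 [472.9  96.7  62.4]
slot_corner 0.85 [544.9  67.8  57.5]
slot_home 0.85 [569.7 119.8  55.8]
slot_home 0.51 [491.8  92.1  94.1]
knob_mid 0.61 [490.7  92.3  94. ]
bearing 0.39 [497.  180.8  60.2]
coupling 0.45 [630.6   1.   54.8]
screwdriver 0.9 [478.8 -32.3  -6. ]
mug 0.63 [ 6.515e+02 -4.086e+02 -6.000e-01]
jar 0.91 [607.5 442.   -2.4]
wrench 0.44 [419.1 444.8  -2.4]
```

Run:
```python
import cv2
a=cv2.imread("pics/top0.png");b=cv2.imread("pics/side0.png")
print(a.shape)
import numpy as np
f=np.load("top0.npz"); K=f["camera_matrix"];R=f["rotation"];x=f["xyz"]
def px(f,p):
    c=f["rotation"].T@(np.array(p)-f["xyz"]);u=f["camera_matrix"]@c;return u[:2]/u[2]
for n,im in (("top",a),("side",b)):
    f=np.load(n+"0.npz"); u=px(f,[550,100,60]); print(n,u,[px(f,p).round(0) for p in ([491,93,95],[472,95,60],[546,67,60],[570,123,60])])
    u=u.astype(int);c=im[max(0,u[1]-75):u[1]+75,max(0,u[0]-100):u[0]+100]
    print(max(0,u[0]-100),max(0,u[1]-75))
    cv2.imwrite(f"pics/{n}0c.png",cv2.resize(c,None,fx=4,fy=4,interpolation=cv2.INTER_CUBIC))
```

```text
(400, 640, 3)
top [280.65304567 219.969025  ] [array([283., 239.]), array([284., 247.]), array([292., 221.]), array([272., 214.])]
180 144
side [300.92025114 192.39027015] [array([281., 186.]), array([276., 196.]), array([302., 199.]), array([306., 188.])]
200 117
```

View pics/top0c.png

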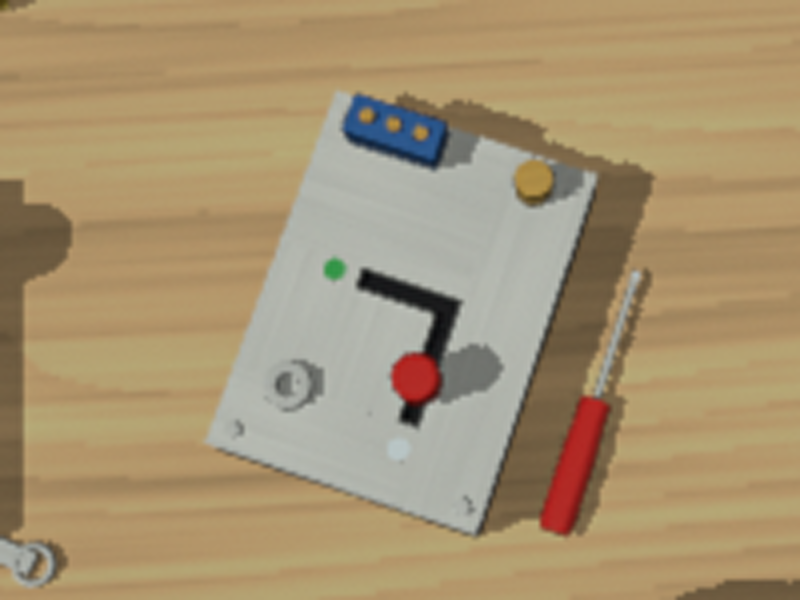

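View pics/side0c.png

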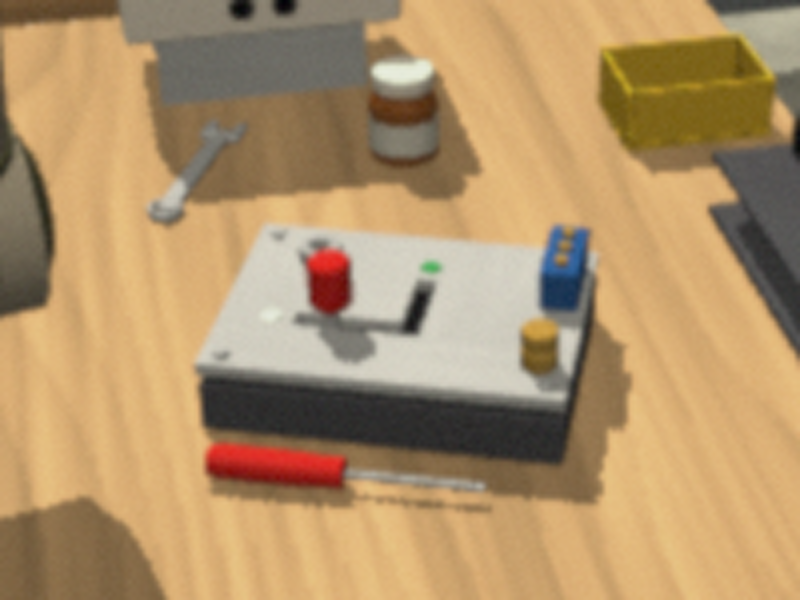

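View pics/top0.png

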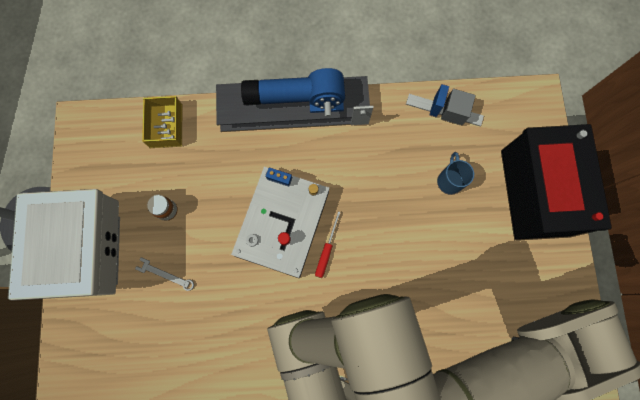

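```bash
cat >> h.py <<'E'
def plane(f,uv,z):
    d=np.array(f["rotation"])@np.linalg.solve(np.array(f["camera_matrix"]),[uv[0],uv[1],1.0]); o=np.array(f["xyz"])
    return (o+d*(z-o[2])/d[2])
def fitpose(L,W):
    L=np.array(L,float);W=np.array(W,float)[:,:2];lc=L.mean(0);wc=W.mean(0)
    a=L-lc;b=W-wc;th=np.arctan2((a[:,0]*b[:,1]-a[:,1]*b[:,0]).sum(),(a*b).sum())
    R=np.array([[np.cos(th),-np.sin(th)],[np.sin(th),np.cos(th)]]);t=wc-R@lc
    return th,R,t,W-(L@R.T+t)
E
python3 - <<'E'
from h import *
f=np.load("top0.npz")
g=f["color"].astype(float)
# plate corners, slot points in 4x crop
P=[(338,92),(597,173),(480,535),(206,442)]
L=[(135,100),(135,-100),(-135,-100),(-135,100)]
W=[plane(f,(180+(u+.5)/4-.5,144+(v+.5)/4-.5),60) for u,v in P]
th,R,t,res=fitpose(L,W);print(np.degrees(th),t,res.round(1))
for n,l in dict(start=(-70,-30),corner=(10,-30),home=(10,30)).items(): print(n,R@np.array(l)+t)
# knob: red at z 116
hsv=cv2.cvtColor(f["color"],cv2.COLOR_RGB2HSV)
m=((hsv[...,0]<8)|(hsv[...,0]>172))&(hsv[...,1]>150)&(hsv[...,2]>80)
m[:, :265]=0;m[:,302:]=0;m[:225]=0;m[:255]&=True;m[255:]=0
v,u=np.nonzero(m);print(len(u),u.min(),u.max(),v.min(),v.max())
k=plane(f,(u.mean(),v.mean()),112);print("knob",k,"local",R.T@(k[:2]-t))
print("bearing",R.T@(plane(f,(180+292/4,144+384/4),70)[:2]-t),"coupling",R.T@(plane(f,(180+533/4,144+180/4),92)[:2]-t))
print(np.array([R.T@(plane(f,(180+a/4,144+b/4),60)[:2]-t) for a,b in [(335,268),(398,449),(362,279),(410,420),(455,303)]]).round(1))
E
```

```text
-21.549897668439144 [549.07926907  98.832859  ] [[-1.4 -0.8]
 [ 0.4  1.2]
 [-0.3 -1. ]
 [ 1.3  0.6]]
start [472.95306542  96.64171367]
corner [547.36090839  67.2568042 ]
home [569.39959049 123.06268643]
111 278 289 233 244
knob [490.82293435  90.32459305 112.        ] local [-51.05891977 -29.31173548]
bearing [-78.42958256  54.66246944] coupling [107.52253562 -60.75370217]
[[  9.9  55.6]
 [-97.4 -29.2]
 [  8.4  34.7]
 [-75.7 -30.5]
 [ 12.6 -33.6]]
```

jog_arm --commands '[[[1,3,0,0,0,0.04],[2,6,0,0,0,0.1],[3,9,0,0,0,0.16],[4.5,12,0,0,0,0.2],[6,15,0,0,0,0.25],[7,18,0,0,0,0.3],[8,21,0,0,0,0.34],[9,24,0,0,0,0.36],[10,27,0,0,0,0.372],[10.8,29,0,0,0,0.372],[10.8,29,0,0,0,0.372]]]' --hand 0 --newtons 20

```text
time_s: 2.12
tcp_pos: [336.9, -180.0, 231.5]
ee_rot: [[0.735, -0.678, 0.001], [-0.678, -0.735, 0.0], [0.0, -0.001, -1.0]]
contact_force: [1.1, -0.3, -0.0]
width: 0.002
```

jog_arm --commands '[[[1,3,0,0,0,0.04],[2,6,0,0,0,0.1],[3,9,0,0,0,0.16],[4.5,12,0,0,0,0.2],[6,15,0,0,0,0.25],[7,18,0,0,0,0.3],[8,21,0,0,0,0.34],[9,24,0,0,0,0.36],[10,27,0,0,0,0.372],[10.8,29,0,0,0,0.372],[10.8,29,0,0,0,0.372]]]'

```text
time_s: 3.03
tcp_pos: [445.1, 109.5, 231.1]
ee_rot: [[0.931, -0.365, 0.0], [-0.365, -0.931, 0.001], [-0.0, -0.001, -1.0]]
contact_force: [-0.3, -0.2, 0.1]
width: -0.002
```

Run:
```python
from h import *
s=ctrl.sense(); print(s["time_s"],s["tcp_pos"],s["ee_rot"],s["width"],s["contact_force"])
f=imaging.grab_frame("wrist"); cv2.imwrite("pics/w1.png",f["color"][:,:,::-1]); T=np.array(f["mount"]);print(T)
R=np.array(s["ee_rot"]);p=np.array(s["tcp_pos"])
np.savez("w1.npz",camera_matrix=f["camera_matrix"],rotation=R@T[:3,:3],xyz=R@T[:3,3]+p,color=f["color"],z_map=f["z_map"])
g=np.load("w1.npz")
for t in ["knob_mid","slot_start","slot_corner","slot_home","gate"]:
    for q in models.pinpoint("wrist",t)[:2]: print(t,round(q["confidence"],2),toworld(g,q["location"]).round(1))
```

```text
3.0333 [445.13573359 109.53760247 231.1031558 ] [[ 9.30897095e-01 -3.65281456e-01  2.37817430e-04]
 [-3.65281533e-01 -9.30896883e-01  6.28671529e-04]
 [-8.25854750e-06 -6.72098816e-04 -9.99999774e-01]] -0.00231936072760118 [-0.30906215 -0.18230477  0.07391315]
[[ 9.99999596e-01  3.30707829e-04  8.35812382e-04  1.47607088e+00]
 [-5.74587801e-04  9.50255790e-01  3.11470068e-01 -7.97085146e+01]
 [-6.91229966e-04 -3.11470423e-01  9.50255596e-01 -1.42836005e+02]
 [ 0.00000000e+00  0.00000000e+00  0.00000000e+00  1.00000000e+00]]
knob_mid 0.97 [492.5  91.1  94.4]
knob_mid 0.62 [471.7  92.9  58.5]
slot_start 0.74 [473.1  93.9  60.9]
slot_corner 0.81 [548.5  72.8  61. ]
slot_home 0.71 [575.9 124.4  60. ]
gate 0.8 [550.8  95.   -1.9]
```

View pics/w1.png

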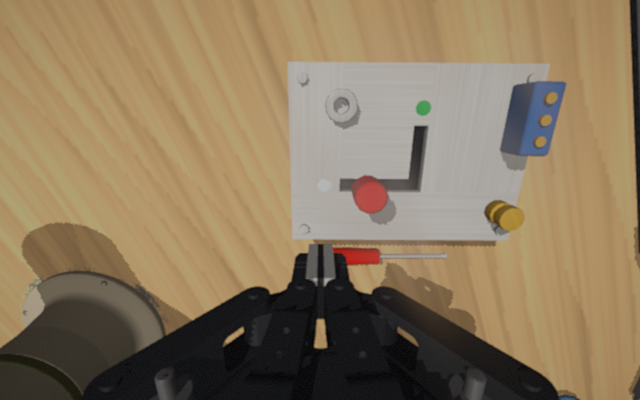

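The wrist picture shows the plate (corners near (288,62), (549,65), (508,240), (292,240)), the knob at (370,194), L slot corner at about (417,185), bearing (341,106), coupling (507,215), shut fingertips near (320,247).

Run:
```python
from h import *
f=np.load("w1.npz")
P=[(288,62),(549,65),(292,240)];L=[(-135,100),(135,100),(-135,-100)]
W=[plane(f,p,60) for p in P]
th,R,t,res=fitpose(L,W);print(np.degrees(th),t,res.round(1))
P2=[(420,125),(417,185),(340,185),(423,108),(324,185)]
print(np.array([R.T@(plane(f,p,60)[:2]-t) for p in P2]).round(1))
t2=np.array([549.08,98.83]);a=np.radians(-21.55);R2=np.array([[np.cos(a),-np.sin(a)],[np.sin(a),np.cos(a)]])
print(np.array([R2.T@(plane(f,p,60)[:2]-t2) for p in P2]).round(1))
for l in [(-70,-30),(10,-30),(10,30)]: print(R@np.array(l)+t,R2@np.array(l)+t2)
im=f["color"][220:340,260:390,::-1];cv2.imwrite("pics/w1f.png",cv2.resize(im,None,fx=5,fy=5))
z=f["z_map"][245:262,300:342:3];print(z[::3].round(0))
```

```text
-21.870596109552093 [550.58314343  98.23097807] [[ 0.7  0.3]
 [-0.4  0.2]
 [-0.3 -0.6]]
[[  8.7  39.5]
 [ 13.4 -28.4]
 [-77.  -29.1]
 [  9.8  57.1]
 [-95.8 -29.3]]
[[ 10.6  39.4]
 [ 14.9 -28.4]
 [-75.6 -28.7]
 [ 11.8  57. ]
 [-94.4 -28.7]]
[474.44586795  96.46596176] [472.95379244  96.63899064]
[548.68807172  66.66503593] [547.36158292  67.25394827]
[571.03876609 122.34668875] [569.4003647  123.05979114]
[[415. 413. 414. 152. 152. 152. 152. 151. 152. 153. 152. 413. 413. 414.]
 [414. 415. 415. 148. 149. 147. 148. 148. 149. 148. 149. 402. 401. 402.]
 [417. 417. 416. 146. 145. 145. 147. 146. 146. 146. 145. 146. 396. 396.]
 [150. 149. 151. 142. 143. 142. 142. 143. 142. 142. 142. 142. 151. 150.]
 [147. 148. 147. 140. 140. 139. 138. 139. 138. 139. 139. 139. 147. 147.]
 [144. 144. 145. 136. 137. 138. 137. 136. 136. 136. 136. 136. 143. 145.]]
```

View pics/w1f.png

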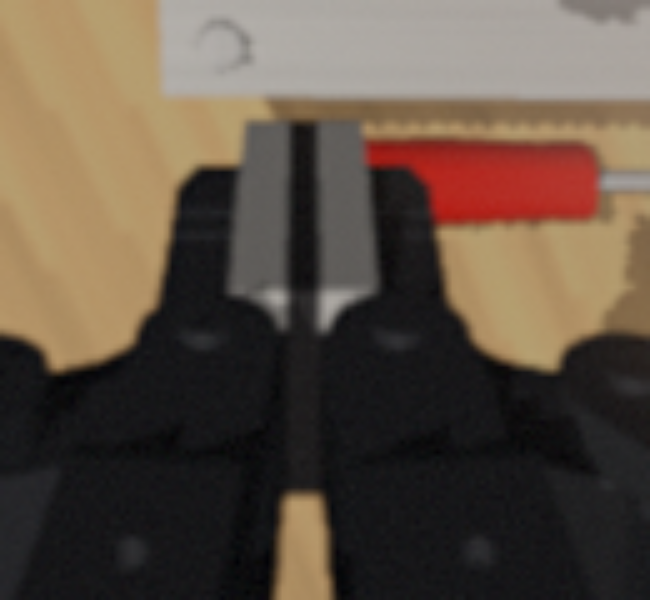

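jog_arm --commands '[[[0,0,-3,0,0,0],[0,0,-6,0,0,0],[0,0,-9,0,0,0],[0,0,-11,0,0,0],[0,0,-12.5,0,0,0],[0,0,-13.5,0,0,0],[0,0,-14,0,0,0],[0,0,-14.5,0,0,0],[0,0,-14.5,0,0,0]]]'

```text
time_s: 4.08
tcp_pos: [444.1, 106.8, 86.0]
ee_rot: [[0.93, -0.369, -0.0], [-0.369, -0.93, -0.0], [-0.0, 0.0, -1.0]]
contact_force: [-0.5, -0.1, 0.2]
width: 0.0
```

jog_arm --commands '[[[0.2,-0.1,0,0,0,0],[0.5,-0.2,0,0,0,0],[0.8,-0.3,0,0,0,0],[1.1,-0.45,0,0,0,0],[1.4,-0.55,0,0,0,0],[1.7,-0.7,0,0,0,0],[2.0,-0.8,0,0,0,0],[2.3,-0.92,0,0,0,0],[2.6,-1.04,0,0,0,0],[2.9,-1.15,0,0,0,0],[3.2,-1.3,0,0,0,0],[3.2,-1.3,0,0,0,0]]]'

```text
time_s: 5.08
tcp_pos: [476.8, 94.0, 86.3]
ee_rot: [[0.93, -0.368, 0.0], [-0.368, -0.93, -0.0], [0.0, -0.0, -1.0]]
contact_force: [-1.1, 0.6, 0.2]
width: 0.003
```

```bash
cat >> h.py <<'E'
TH=np.radians(-21.7);GR=np.array([[np.cos(TH),-np.sin(TH)],[np.sin(TH),np.cos(TH)]]);GT=np.array([549.8,98.5])
def loc(p): return GR.T@(np.array(p)[:2]-GT)
def look(n):
    s=ctrl.sense();R=np.array(s["ee_rot"]);p=np.array(s["tcp_pos"])
    print("t",s["time_s"],"tcp",p.round(1),"loc",loc(p).round(1),"F",np.round(s["contact_force"],1),"Floc",(GR.T@np.array(s["contact_force"])[:2]).round(1))
    for c in ["wrist","side","top"]:
        f=imaging.grab_frame(c);d=dict(f)
        if c=="wrist":
            T=np.array(f["mount"]);d["rotation"]=R@T[:3,:3];d["xyz"]=R@T[:3,3]+p
        cv2.imwrite(f"pics/{n}_{c}.png",f["color"][:,:,::-1])
        for q in models.pinpoint(c,"knob_mid")[:1]:
            w=toworld(d,q["location"]); print(c,round(q["confidence"],2),w.round(1),loc(w).round(1))
    im=[cv2.imread(f"pics/{n}_{c}.png") for c in ["wrist","side"]]
    a=im[0][100:400,200:560];b=cv2.resize(im[1][110:260,200:400],None,fx=2,fy=2)
    cv2.imwrite(f"pics/{n}.png",np.hstack([a,b]))
E
python3 -c "
from h import *
look('a')"
```

```text
t 5.0833 tcp [476.8  94.   86.3] loc [-66.2 -31.2] F [-1.1  0.6  0.2] Floc [-1.2  0.1]
wrist 0.89 [508.4  85.6  95.6] [-33.7 -27.3]
side 0.63 [504.8  85.7  91.5] [-37.1 -28.6]
```

View pics/a.png

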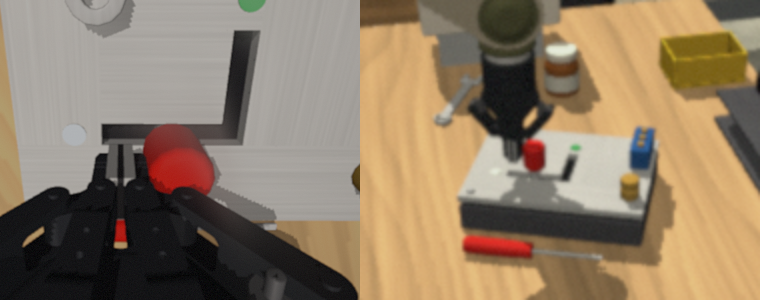

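The wrist crop shows the knob (about (180,160)) touching the fingertips and moving along the long leg; keep pushing.

jog_arm --commands '[[[0.3,-0.12,0,0,0,0],[0.6,-0.24,0,0,0,0],[0.9,-0.36,0,0,0,0],[1.2,-0.48,0,0,0,0],[1.5,-0.6,0,0,0,0],[1.8,-0.72,0,0,0,0],[2.1,-0.84,0,0,0,0],[2.4,-0.96,0,0,0,0],[2.7,-1.08,0,0,0,0],[3.0,-1.2,0,0,0,0],[3.3,-1.31,0,0,0,0],[3.5,-1.4,0,0,0,0]]]'

```text
time_s: 6.38
tcp_pos: [511.6, 80.1, 86.3]
ee_rot: [[0.93, -0.368, 0.0], [-0.368, -0.93, -0.0], [0.0, -0.0, -1.0]]
contact_force: [-2.4, 1.2, 1.5]
width: -0.0
```

```bash
python3 -c "
from h import *
look('b')"
```

```text
t 6.3833 tcp [511.6  80.1  86.3] loc [-28.7 -31.2] F [-2.4  1.2  1.5] Floc [-2.6  0.2]
wrist 0.92 [538.5  75.6  92.7] [ -2.1 -25.5]
side 0.74 [540.7  69.6  92.1] [  2.2 -30.3]
top 0.62 [615.7 445.2  -3. ] [-66.9 346.5]
```

View pics/b.png

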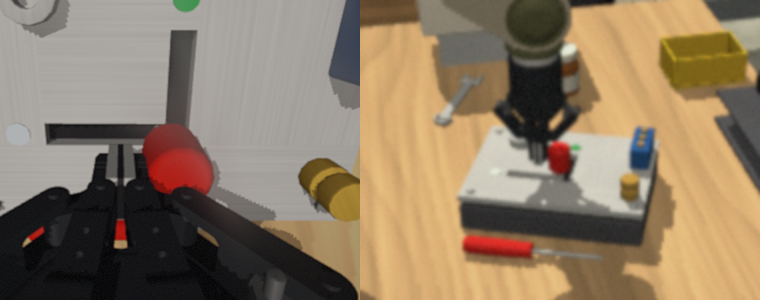

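jog_arm --commands '[[[0.2,-0.08,0,0,0,0],[0.35,-0.14,0,0,0,0],[0.5,-0.2,0,0,0,0],[0.65,-0.26,0,0,0,0],[0.8,-0.32,0,0,0,0],[0.8,-0.32,0,0,0,0]]]'

```text
time_s: 7.18
tcp_pos: [519.5, 76.9, 86.3]
ee_rot: [[0.93, -0.368, 0.0], [-0.368, -0.93, -0.0], [0.0, -0.0, -1.0]]
contact_force: [-2.6, 0.7, 0.1]
width: -0.003
```

jog_arm --commands '[[[0.05,-0.02,0,0,0,0],[0.1,-0.04,0,0,0,0],[0.15,-0.06,0,0,0,0]]]'

```text
time_s: 7.43
tcp_pos: [520.7, 76.4, 86.3]
ee_rot: [[0.93, -0.368, -0.0], [-0.368, -0.93, 0.0], [-0.0, 0.0, -1.0]]
contact_force: [-1.9, 1.5, -0.4]
width: -0.002
```

jog_arm --commands '[[[0.05,-0.02,0,0,0,0],[0.1,-0.04,0,0,0,0],[0.14,-0.06,0,0,0,0]]]'

```text
time_s: 7.68
tcp_pos: [522.0, 75.9, 86.4]
ee_rot: [[0.93, -0.368, -0.001], [-0.368, -0.93, 0.0], [-0.001, 0.0, -1.0]]
contact_force: [-5.5, 1.6, 3.6]
width: 0.001
```

jog_arm --commands '[[[0.05,-0.02,0,0,0,0],[0.09,-0.04,0,0,0,0],[0.09,-0.04,0,0,0,0]]]'

```text
time_s: 7.93
tcp_pos: [522.6, 75.6, 86.4]
ee_rot: [[0.93, -0.368, -0.001], [-0.368, -0.93, 0.0], [-0.001, 0.0, -1.0]]
contact_force: [-6.1, 2.5, 4.4]
width: 0.002
```

jog_arm --commands '[[[0.05,-0.02,0,0,0,0],[0.09,-0.04,0,0,0,0],[0.09,-0.04,0,0,0,0]]]'

```text
time_s: 8.18
tcp_pos: [523.3, 75.4, 86.5]
ee_rot: [[0.93, -0.368, -0.002], [-0.368, -0.93, 0.001], [-0.002, 0.0, -1.0]]
contact_force: [-8.0, 2.7, 6.1]
width: -0.001
```

```bash
python3 -c "
from h import *
look('c')"
```

```text
t 8.1833 tcp [523.3  75.4  86.5] loc [-16.1 -31.3] F [-8.   2.7  6.1] Floc [-8.4 -0.5]
wrist 0.65 [483.1 -37.3  -2. ] [ -11.7 -150.9]
side 0.65 [549.8  67.9  96.9] [ 11.3 -28.4]
```

View pics/c.png

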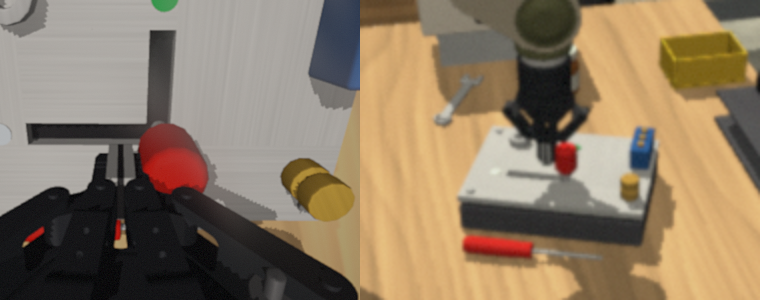

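jog_arm --commands '[[[-1.1,0.45,0,0,0,0],[-2.3,0.9,0,0,0,0],[-2.3,0.9,0,0,0,0],[-3.2,-1.5,0,0,0,0],[-4.1,-3.8,0,0,0,0],[-4.1,-3.8,0,0,0,0],[-2.5,-4.5,0,0,0,0],[-0.9,-5.1,0,0,0,0],[0.4,-5.65,0,0,0,0],[0.4,-5.65,0,0,0,0],[0.4,-5.65,0,0,0,0]]]'

```text
time_s: 9.4
tcp_pos: [528.4, 18.3, 86.1]
ee_rot: [[0.93, -0.369, 0.0], [-0.369, -0.93, -0.0], [0.0, -0.0, -1.0]]
contact_force: [-0.7, 0.1, -0.1]
width: 0.001
```

```bash
python3 -c "
from h import *
look('d')"
```

```text
t 9.4 tcp [528.4  18.3  86.1] loc [  9.8 -82.4] F [-0.7  0.1 -0.1] Floc [-0.7 -0.1]
wrist 0.82 [550.   69.9  93.7] [ 10.8 -26.5]
top 0.24 [475.3  93.7  60.9] [-67.5 -32. ]
```

View pics/d.png

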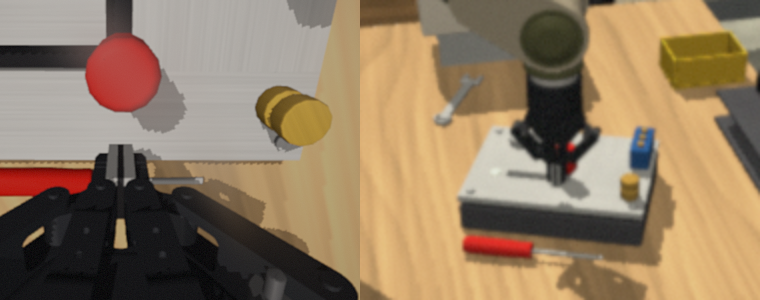

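The wrist crop shows the knob (123,72) at the slot corner with the fingertips straight behind it in the short-leg direction, nothing in between. Now pushing along the short leg.

jog_arm --commands '[[[0.2,0.5,0,0,0,0],[0.4,1.0,0,0,0,0],[0.6,1.5,0,0,0,0],[0.75,1.86,0,0,0,0],[0.85,2.14,0,0,0,0],[0.96,2.42,0,0,0,0],[1.08,2.7,0,0,0,0],[1.19,2.98,0,0,0,0],[1.3,3.25,0,0,0,0],[1.3,3.25,0,0,0,0]]]'

```text
time_s: 10.53
tcp_pos: [541.0, 51.3, 86.3]
ee_rot: [[0.93, -0.368, -0.0], [-0.368, -0.93, -0.0], [-0.0, 0.0, -1.0]]
contact_force: [-0.8, -1.5, 0.4]
width: 0.003
```

```bash
python3 -c "
from h import *
look('e')"
```

```text
t 10.5333 tcp [541.   51.3  86.3] loc [  9.3 -47.1] F [-0.8 -1.5  0.4] Floc [-0.2 -1.7]
wrist 0.91 [553.1  78.6  93.7] [ 10.4 -17.2]
side 0.55 [554.1  75.   93.1] [ 12.7 -20.3]
```

View pics/e.png

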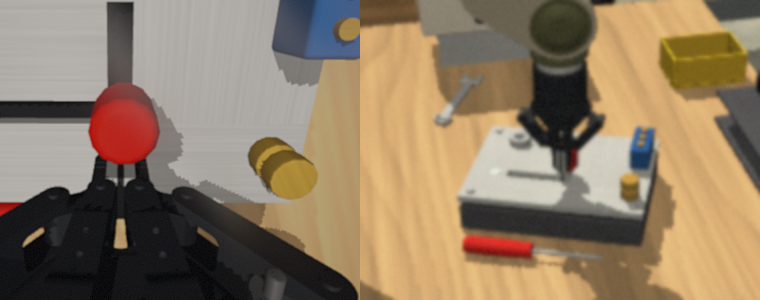

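It has turned the corner; force is only 1.7 N. Continue.

jog_arm --commands '[[[0.15,0.37,0,0,0,0],[0.3,0.74,0,0,0,0],[0.44,1.1,0,0,0,0],[0.6,1.48,0,0,0,0],[0.74,1.85,0,0,0,0],[0.9,2.22,0,0,0,0],[1.03,2.6,0,0,0,0],[1.18,2.96,0,0,0,0],[1.33,3.33,0,0,0,0],[1.5,3.7,0,0,0,0],[1.6,4.0,0,0,0,0],[1.6,4.0,0,0,0,0]]]'

```text
time_s: 11.83
tcp_pos: [557.0, 91.6, 86.2]
ee_rot: [[0.93, -0.368, -0.0], [-0.368, -0.93, 0.0], [-0.0, -0.0, -1.0]]
contact_force: [-0.7, -2.2, -1.8]
width: -0.0
```

jog_arm --commands '[[[0.04,0.1,0,0,0,0],[0.08,0.2,0,0,0,0],[0.11,0.28,0,0,0,0]]]'

```text
time_s: 12.08
tcp_pos: [558.0, 93.8, 86.2]
ee_rot: [[0.93, -0.368, -0.0], [-0.368, -0.93, -0.0], [-0.0, 0.0, -1.0]]
contact_force: [-1.6, -2.3, -2.0]
width: 0.004
```

jog_arm --commands '[[[0.04,0.1,0,0,0,0],[0.07,0.18,0,0,0,0],[0.07,0.18,0,0,0,0]]]'

```text
time_s: 12.33
tcp_pos: [558.8, 95.7, 86.3]
ee_rot: [[0.93, -0.368, 0.0], [-0.368, -0.93, -0.0], [0.0, -0.0, -1.0]]
contact_force: [-1.1, -2.0, -1.7]
width: 0.001
```

jog_arm --commands '[[[0.03,0.08,-0.06,0,0,0],[0.06,0.15,-0.12,0,0,0],[0.06,0.15,-0.12,0,0,0]]]'

```text
time_s: 12.58
tcp_pos: [559.7, 97.2, 85.4]
ee_rot: [[0.93, -0.368, 0.001], [-0.368, -0.93, 0.0], [0.001, -0.0, -1.0]]
contact_force: [-1.0, -1.1, 1.3]
width: -0.001
```

jog_arm --commands '[[[0.03,0.08,-0.03,0,0,0],[0.06,0.15,-0.06,0,0,0],[0.06,0.15,-0.06,0,0,0]]]'

```text
time_s: 12.83
tcp_pos: [560.1, 98.7, 84.6]
ee_rot: [[0.93, -0.368, 0.0], [-0.368, -0.93, 0.0], [0.0, -0.0, -1.0]]
contact_force: [-0.1, -3.0, 1.5]
width: -0.002
```

jog_arm --commands '[[[0.03,0.08,-0.03,0,0,0],[0.06,0.14,-0.06,0,0,0],[0.06,0.14,-0.06,0,0,0]]]'

```text
time_s: 13.08
tcp_pos: [560.6, 100.1, 83.9]
ee_rot: [[0.93, -0.368, 0.0], [-0.368, -0.93, 0.0], [0.0, -0.0, -1.0]]
contact_force: [-0.3, -3.1, 1.9]
width: 0.001
```

jog_arm --commands '[[[0.03,0.08,0,0,0,0],[0.05,0.12,-0.03,0,0,0],[0.05,0.12,-0.03,0,0,0]]]'

```text
time_s: 13.33
tcp_pos: [561.1, 101.3, 83.6]
ee_rot: [[0.93, -0.368, 0.0], [-0.368, -0.93, 0.0], [0.0, -0.0, -1.0]]
contact_force: [-0.5, -2.3, 0.5]
width: 0.002
```

```bash
python3 -c "
from h import *
look('f')"
```

```text
t 13.3333 tcp [561.1 101.3  83.6] loc [9.5 6.8] F [-0.5 -2.3  0.5] Floc [ 0.4 -2.4]
wrist 0.92 [577.2 128.6  92.6] [14.3 38.1]
side 0.41 [571.  126.5  96. ] [ 9.3 33.8]
top 0.43 [480.9 -36.3  -1.1] [ -14.2 -150.7]
```

View pics/f.png

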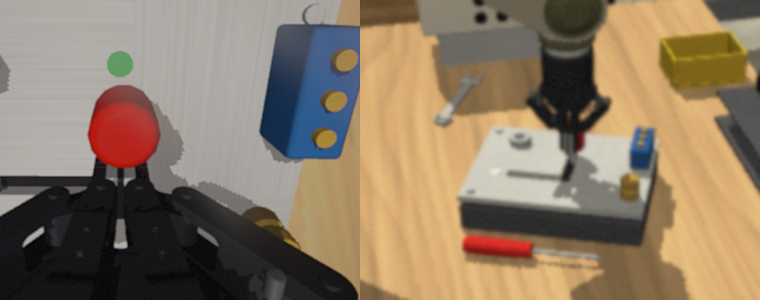

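jog_arm --commands '[[[0.03,0.08,0,0,0,0],[0.05,0.13,-0.03,0,0,0],[0.05,0.13,-0.03,0,0,0]]]'

```text
time_s: 13.88
tcp_pos: [561.5, 102.3, 83.3]
ee_rot: [[0.93, -0.368, -0.0], [-0.368, -0.93, -0.001], [-0.0, 0.001, -1.0]]
contact_force: [-1.7, -4.9, 2.7]
width: 0.0
```

jog_arm --commands '[[[0.03,0.08,0,0,0,0],[0.05,0.13,-0.03,0,0,0],[0.05,0.13,-0.03,0,0,0]]]'

```text
time_s: 14.13
tcp_pos: [562.0, 103.3, 83.1]
ee_rot: [[0.93, -0.368, -0.0], [-0.368, -0.93, -0.001], [0.0, 0.001, -1.0]]
contact_force: [-1.9, -6.6, 3.7]
width: -0.001
```

jog_arm --commands '[[[0.03,0.08,0,0,0,0],[0.05,0.12,-0.03,0,0,0],[0.05,0.12,-0.03,0,0,0]]]'

```text
time_s: 14.38
tcp_pos: [562.4, 104.1, 82.9]
ee_rot: [[0.93, -0.368, -0.001], [-0.368, -0.93, -0.002], [-0.0, 0.002, -1.0]]
contact_force: [-2.8, -8.4, 4.7]
width: -0.001
```

jog_arm --commands '[[[-0.1,-0.25,0,0,0,0],[-0.3,-0.75,0,0,0,0],[-0.6,-1.5,0,0,0,0],[-1.2,-3.0,0,0,0,0],[-1.8,-4.5,0,0,0,0],[-2.4,-6.0,0,0,0,0],[-2.4,-6.0,3,0,0,0],[-2.4,-6.0,6,0,0,0],[-2.4,-6.0,9,0,0,0],[-2.4,-6.0,11,0,0,0],[-2.4,-6.0,12,0,0,0]]]'

```text
time_s: 15.3
tcp_pos: [539.2, 44.9, 205.4]
ee_rot: [[0.93, -0.368, 0.004], [-0.368, -0.93, 0.0], [0.004, -0.002, -1.0]]
contact_force: [0.2, 0.1, 0.5]
width: -0.004
```

jog_arm --commands '[[[0,-4,1,0,0,0],[-2,-8,2,0,0,0],[-4,-12,2,0,0,0],[-6,-16,2,0,0,0],[-8,-19,2,0,0,0],[-9,-21,2,0,0,0],[-9,-21,2,0,0,0]]]'

```text
time_s: 15.88
tcp_pos: [446.4, -168.3, 221.8]
ee_rot: [[0.928, -0.372, -0.001], [-0.372, -0.928, 0.0], [-0.001, 0.0, -1.0]]
contact_force: [0.2, 0.3, -0.0]
width: -0.001
```

Run:
```python
from h import *
look('g')
f=imaging.grab_frame("top")
for t in ["knob_mid","bearing","coupling","screwdriver"]:
    for q in models.pinpoint("top",t)[:1]: w=toworld(f,q["location"]);print(t,round(q["confidence"],2),w.round(1),loc(w).round(1))
hsv=cv2.cvtColor(f["color"],cv2.COLOR_RGB2HSV)
m=(((hsv[...,0]<8)|(hsv[...,0]>172))&(hsv[...,1]>150)&(hsv[...,2]>80)).astype(np.uint8)
n,_,st,ce=cv2.connectedComponentsWithStats(m)
for i in range(1,n):
    if st[i,4]>60 and st[i,4]<200: k=plane(f,ce[i],112);print(st[i],k.round(1),loc(k).round(1))
im=f["color"][144:294,180:380,::-1];cv2.imwrite("pics/gt.png",cv2.resize(im,None,fx=4,fy=4,interpolation=cv2.INTER_CUBIC))
```

```text
t 15.8833 tcp [ 446.4 -168.3  221.8] loc [   2.6 -286.2] F [ 0.2  0.3 -0. ] Floc [0.1 0.4]
side 0.45 [570.8 126.5  93.3] [ 9.1 33.8]
top 0.54 [571.7 127.4  90.7] [ 9.7 35. ]
bearing 0.54 [567.7 122.7  57.9] [ 7.7 29.1]
coupling 0.65 [633.2   2.4  62.9] [113.  -58.5]
screwdriver 0.85 [ 4.831e+02 -3.760e+01  3.000e-01] [ -11.7 -151.1]
[264 204  12  13 110] [570.1 125.3 112. ] [ 9.  32.4]
[592 212  11   8  66] [ 501.3 -761.4  112. ] [ 272.9 -816.9]
```

View pics/gt.png

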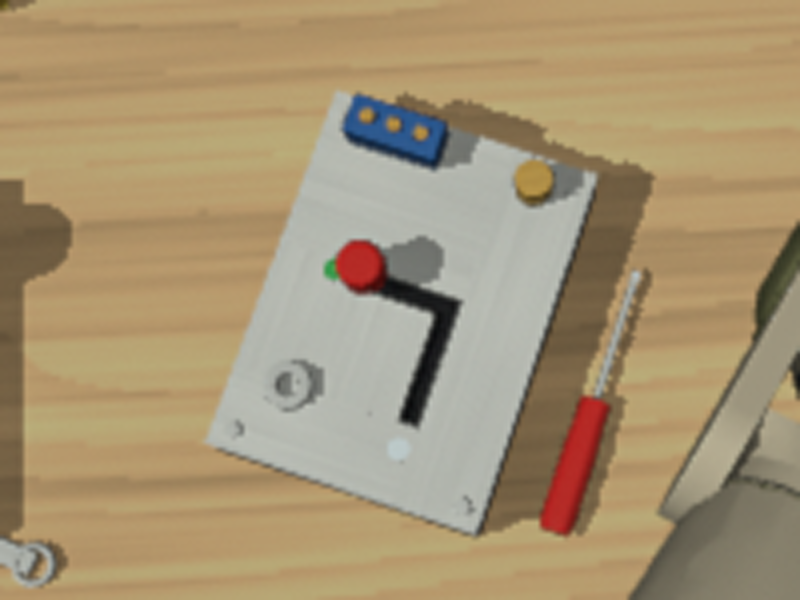

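View pics/g.png

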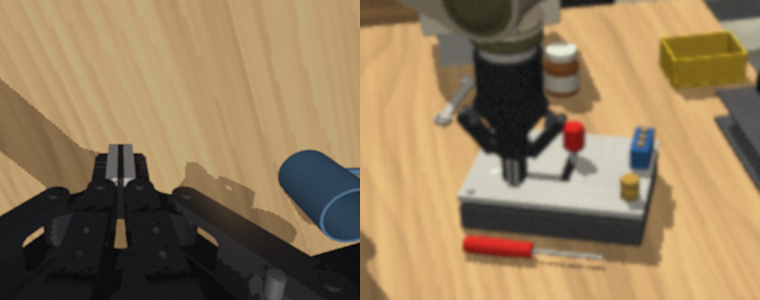

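The top view shows the knob at (360,265), at the home end by the green dot. The bearing (291,384), coupling (533,180) and screwdriver are where they were, and the hand is well clear, so I'm handing in.

```bash
python3 -c "
from h import *
print(ctrl.sense()['time_s'],ctrl.sign_off())"
```

```text
the job is handed in; nothing more can be done
16.4333 None
```

The red knob is fully home at the green-dot end of the slot, and the job was handed in at 16.4 s. I pushed it from the side with shut fingertips: along the long leg to its end stop, then from the other side along the short leg to the home stop. At each stop the force rose steadily to about 9 N, and then I backed the hand away and clear.

**Knob position:** the final top picture puts the knob at about (9, 32) mm in the gate's frame, where the home stop is at (10, 32). The network's estimates were about (9–10, 34–35) mm, which agrees within their error.

**Loose things:** in the final top picture the bearing, coupling and screwdriver are at the same pixels as before. I did not measure the wrench, mug or jar again, but the hand never went near them.

**Force on the tool:** it read about zero after the hand withdrew. Partway along the short leg the fingers lifted lightly on the knob, by up to about 2 N. That is below the roughly 5 N holding it down, and lowering the fingers slightly stopped it.

**Check that disagreed:** in the last top picture the network placed the bearing on top of the knob. I took that as a false report, because the picture shows the bearing unmoved.

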